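Close the jaw case: fold its flap over and tuck it under the lip

TASK

Two specimen cases stand open in the storage chest. On the one that holds the resin jaw, push the springy flap over with your fingertips, press it down flat, and push it along so that its free edge slides fully home beneath the steel retaining lip and stays shut when you let go. Leave the jaw in its case, leave the other case open and everything else standing where it is, and do not pick anything up.

Things in the scene. Friction and masses are not known exactly. Their poses are not given: they have to be found in the camera images.
- jaw_case: The task's case, screwed to the chest floor: open teak box 140 (its x) x 104 (its y) x 46 mm high, walls and floor 6 mm. It holds the jaw. The two cases are alike and may change places. Origin: centre of its underside, 6 mm above the table; z up. A hinged flap stands open at the -x end (nearer the robot); a steel retaining lip bridges the +x end.
- jaw_flap (a joint): Fold angle of the jaw case's flap, rad: 0 flat over the case, 1.57 upright, 1.9 leaning back (limit); starts at 1.35 to 1.72. Springy, stiff hinge: standing open it stays put; about 1 N at its far end folds it; let go when flat but not tucked, it lifts again to about 0.3 rad. Lying flat, its upper face is 53 mm above the case's underside.
- jaw_slide (a joint): How far flap and pin are pushed along the case's +x, m: 0 at the start (flat flap's free edge at case x +48 mm, 6 mm short of the lip), stop at 0.020 (edge 14 mm under the lip). Moves under about 3.5 N, stays where left. Slide it only when flat: the solid lip blocks a raised flap; play above a flat flap is 3.5 mm.
- jaw_hinge (a point): Centre of the steel pin on which the jaw case's flap turns, at case x -56 mm (plus jaw_slide), 50.5 mm above the case's underside. Axes parallel to the case.
- jaw_edge (a point): Middle of the free edge of the jaw case's flap, 104 mm from the pin; x along the flap away from the pin, z out of its upper face. Flap: plywood, 5 mm thick (pin and this point in mid-thickness), 80 mm wide, from 4 to 104 mm from the pin; on its upper face a rib to push against, 6 mm high, 60 mm wide, 62 to 68 mm from the pin.
- jaw_lip_front (a point): On the jaw case's lip: middle of the front lower edge of its level strip, at case x +54 mm, 56.5 mm above the case's underside. Strip: steel, 5 mm thick, across the full width, case x +54 to +70 mm, its front flared upward from x +50 mm; the flap passes between its feet.
- jaw: Bone-coloured resin lower jaw, a horseshoe 66 by 66 mm, 39 mm high, with white teeth and two upright ends, lying loose in its case. Origin: centre of its underside.
- vert_case: The other case, screwed to the chest floor: open teak box 140 (its x) x 104 (its y) x 46 mm high, walls and floor 6 mm. It holds the vertebra segment. Leave it alone. Origin: centre of its underside, 6 mm above the table; z up. A hinged flap stands open at the -x end (nearer the robot); a steel retaining lip bridges the +x end.
- vert_flap (a joint): Fold angle of the other case's flap, as jaw_flap. Leave it as it is.
- vert_slide (a joint): Slide of the other case's flap, as jaw_slide. Leave it.
- vertebra: White plastic segment of three vertebrae, 75 by 50 mm, 37 mm high, lying in the other case. Origin: centre of its underside.
- screw_block: Light wood block 50 by 34 by 22 mm with two upright brass screws, 37 mm high in all, loose, between the cases. Origin: centre of its underside.
- skull_mount: Walnut skull mount, round foot 84 mm across with a short post and head, 70 mm high, loose, between and beyond the cases. Origin: centre of its underside.
- bottle: Blue glass bottle, 48 mm across, 90 mm high, loose, near a far corner of the chest. Origin: centre of its underside.
- jar: Clear glass jar with a steel cap, 54 mm across, 70 mm high, loose, near a far corner of the chest. Origin: centre of its underside.
- screwdriver: Screwdriver 160 mm long lying along the far wall of the chest, loose. Origin: on its underside near the middle.
Mind the look-alikes: they are no part of the job. What is shaped like the vertebra but red is not meant. What is shaped like the jaw but red is not meant.

How it is judged:
On the way, in this order (a step that is already met when the one before it is completed fails the run):
1. the jaw case's flap is folded over, still short of the lip (value of joint jaw_flap below 0.5 rad and value of joint jaw_slide below 0.012 m).
2. its free edge is beneath the lip (value of joint jaw_flap below 0.08 rad and value of joint jaw_slide above 0.013 m), for 0.2 s.
At the end, for the whole second after the job is handed in: The jaw case's flap is released, at rest and flat (within 0.08 rad), slid at least 13 of its 20 mm so that its free edge is at least 6 mm under the lip; the jaw lies in its case and the vertebra in the other, whose flap still stands open (above 1.1 rad) and unslid (all of step 2 and velocity of joint jaw_flap below 0.1 rad/s and x of jaw_edge in the frame of jaw_lip_front above 0.006 m and z of jaw_edge in the frame of jaw_lip_front below 0 m and x of jaw in the frame of jaw_case between -0.05 and 0.05 m and y of jaw in the frame of jaw_case between -0.035 and 0.035 m and z of jaw in the frame of jaw_case below 0.02 m and x of vertebra in the frame of vert_case between -0.05 and 0.05 m and y of vertebra in the frame of vert_case between -0.035 and 0.035 m and z of vertebra in the frame of vert_case below 0.02 m and value of joint vert_flap above 1.1 rad and value of joint vert_slide below 0.005 m); the robot touches nothing.
It fails at once if a bystander is pushed more than 25 mm from its place (distance of any of vertebra, screw_block, skull_mount, bottle, jar, screwdriver from where it was at the start of the episode above 0.025 m).
It fails at once if anything loose is lifted (height (world z) of any of jaw, vertebra above 0.035 m or height (world z) of any of screw_block, skull_mount, bottle, jar, screwdriver above 0.026 m).
It fails at once if a bystander is knocked over (angle between any of skull_mount, bottle, jar, screw_block's own z axis and vertical above 0.5 rad).
It fails at once if the other case's flap is moved (value of joint vert_flap below 1.1 rad or value of joint vert_slide above 0.006 m).
It also fails if it takes over 45 s, if anything falls off the work surface, if the arm or the gripper's body presses on something with over 40 N, if the wrist force passes 120 N, or if a joint passes its speed limit or range.

ROBOT

A 6-joint arm with a two-finger parallel gripper is mounted at the origin on the work surface. World frame = base frame: x ahead of the robot, y to its left, z up, the work surface at z = 0. Lengths are in m, angles in rad, forces in N, time in s.
With the tool pointing down it reaches from about 0.375 to 0.975 m from the base axis. Payload 3.8 kg.
Tool frame: the origin (TCP) lies midway between the tips of the shut fingers; the grasp point (between the pads) lies ctrl.grip_point_offset behind it (ctrl.grip_point_offset is the distance from the TCP to the grasp point, in m); z points along the fingers, y is the line along which they close (so a half turn about z gives the same grasp; the last joint's range is limited). The gripper opens to 88 mm and grips with 3 to 60 N. Pads are 18 mm wide; open, the fingers measure 123 mm over their backs; the gripper's body (75 mm by 187 mm) begins 45 mm behind the grasp point.
Start: joints at [1.279, 0.264, 1.604, -0, 1.274, -0.037], TCP at [0.17, 0.653, 0.239] pointing down, gripper open.
Joint ranges: [-2.63, 2.63], [-0.94, 2.18], [0.31, 2.57], [-1.31, 4.45], [0, 2.66], [-2.55, 2.55]. Speed limits (rad/s): [2.57, 2.57, 3.14, 3.14, 3.14, 3.14].

INTERFACE

Orientations are given as [roll, pitch, yaw] about the fixed x, y, z axes, in that order (R = Rz(yaw) Ry(pitch) Rx(roll)).
In Python, from bench import readout, cams, finish_job, ctrl gives the robot as it stands.
- The arm moves only by the tool servo_tool, never from a script. Its argument "plan" is a list of rows, each a list of 2 entries, a list of its own where there are three numbers: the shift along the tool's x, y, z as a fraction of full scale, then the turn, a rotation vector about the tool's x, y, z as a fraction of full scale. A call has 1 to 12 rows; each row is the pose to reach, as a shift and turn from the pose commanded when the call began, along the tool's axes at that moment, turning the shorter way round; what a row does not reach only later rows make up. Full scale, the value 1, is 200 mm for a shift and 180 degrees for a turn. A row lasts 1/8 s, in which the tool goes at most 62.5 mm and 10.7 degrees, less where a joint would pass 70% of its speed; a pose out of reach is approached as far as the arm can. A call with a number of a shift or a turn outside -1 to 1 is refused whole. A call with a gripper value outside its range is refused whole. "hand" is the opening, from -1 (shut) to 1 (fully open), set as the call begins (left out, the last holds). The fingers move at their own pace and stop on an object; "newtons" is the grip in N (left out, the last holds). Time passes only in rows, so rows that repeat a pose let the fingers close. It gives the time, the measured TCP pose, the force, the opening and the grip force at its end, in the units of the state.
- readout.read_state(): the state, without advancing time (a new reading comes with each control period).
- cams.get_image(name): name is "scene" or "top" or "wrist"; returns the picture (420x560x3 uint8, red, green, blue); there is no depth.
- cams.get_calibration(name): a dict with "camera_matrix" (3x3 intrinsics, pixels), "world_to_cam" (4x4, takes a point from world to camera coordinates). Camera axes: x right, y up, looking along -z (the intrinsics and any distortion apply to the point x, -y, -z); pixel columns grow to the right and rows downward; lengths in m; the calibration is good to about 2 mm. The wrist camera is an equidistant fisheye: a pixel r from the principal point sees the ray r / f radians off the axis. A picture is of the moment at which its call begins: read the wrist's pose just before it. get_calibration takes no time and is no camera call; for the wrist camera it gives the pose at the moment of the call.
- finish_job(): hands the job in; it is judged then, once.
The state is a dict: "time": time; "joint_positions": joint angles; "joint_vel": joint speeds; "joint_torque": joint torques, N m; "eef_pos": TCP position; "eef_rot": TCP orientation; "ft_force": force on the tool from outside, world axes, zero at the start; "moment": the same for the moment, N m; "finger_gap": finger opening in m; "finger_force": force on a finger pad.
Only numpy, scipy, OpenCV 4.12 (cv2) and the standard library are available. Lean on these libraries where they do the work, as an engineer would, in place of code of your own. Each camera call takes 0.05 s, during which the arm holds its last target. There are 200 camera calls.

## Working session

There is one attempt and no reset: what is moved stays moved. The work goes in short steps, Python scripts to look and compute and a tool call to move; the robot and the scene stay as the last step left them, time stands still between calls to the robot, and variables do not carry over. Pictures are saved under pics/ and viewed, at most 10 in all, crops included, and the job is handed in when it is done.

Besides the shell and the picture viewer there is one more tool, called after ">>>" as name(argument=value, ...), one argument or row to a line, values as JSON. servo_tool: Moves the arm, as the interface text tells. Its arguments: {"type":"object","properties":{"plan":{"type":"array","items":{"type":"array"}},"hand":{"type":"number"},"newtons":{"type":"number"}},"required":["plan"]}

```bash
mkdir -p pics
python3 - <<'E'
from bench import readout,cams,ctrl
import cv2,numpy as np
s=readout.read_state();print(s['time'],s['eef_pos'],s['eef_rot'],s['finger_gap'],ctrl.grip_point_offset)
for n in('scene','top'):
    im=cams.get_image(n);cv2.imwrite(f'pics/{n}0.png',im[:,:,::-1]);c=cams.get_calibration(n);print(n,c['camera_matrix'],np.round(c['world_to_cam'],4).tolist(),[k for k in c])
E
```

```text
0.0 [0.16994533 0.65253513 0.23739702] [-3.13940634e+00 -1.77285641e-05  2.88682053e+00] 0.08770097720652606 0.0187
scene [[416.11666378   0.         280.03761815]
 [  0.         416.11666378 203.00880892]
 [  0.           0.           1.        ]] [[0.7605, 0.6493, 0.0018, -0.4549], [-0.462, 0.5391, 0.7042, 0.1265], [0.4563, -0.5364, 0.71, -1.5332], [0.0, 0.0, 0.0, 1.0]] ['camera_matrix', 'world_to_cam']
top [[462.80253518   0.         275.11331495]
 [  0.         462.80253518 200.88045513]
 [  0.           0.           1.        ]] [[-0.0009, -0.9999, -0.011, 0.1255], [0.9846, -0.0028, 0.1747, -0.5025], [-0.1747, -0.0107, 0.9846, -1.1794], [0.0, 0.0, 0.0, 1.0]] ['camera_matrix', 'world_to_cam']
```

View pics/scene0.png

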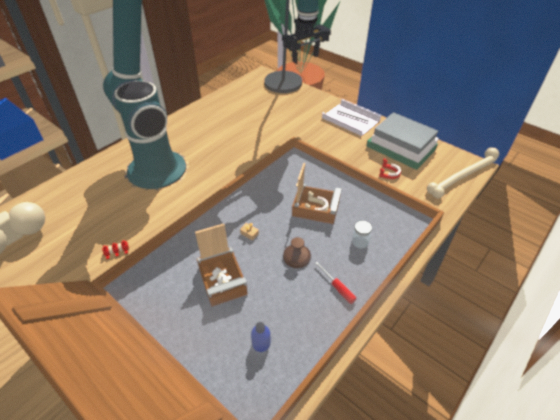

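View pics/top0.png

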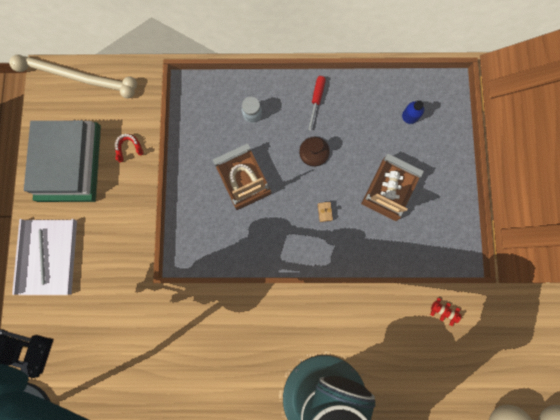

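The jaw case is at about (242,178) in the top view and (316,203) in the scene view. The vertebra case is at (393,188) in the top view. I'll enlarge the jaw case in both.

Run:
```python
import cv2,numpy as np
a=cv2.imread('pics/top0.png')[135:220,195:290];b=cv2.imread('pics/scene0.png')[155:230,280:355]
a=cv2.resize(a,(400*95//85,400),interpolation=cv2.INTER_CUBIC);b=cv2.resize(b,(350,350),interpolation=cv2.INTER_CUBIC)
b=cv2.copyMakeBorder(b,0,50,0,0,cv2.BORDER_CONSTANT)
cv2.imwrite('pics/crop0.png',np.hstack([a,b]));print(a.shape,b.shape)
```

```text
(400, 447, 3) (400, 350, 3)
```

View pics/crop0.png

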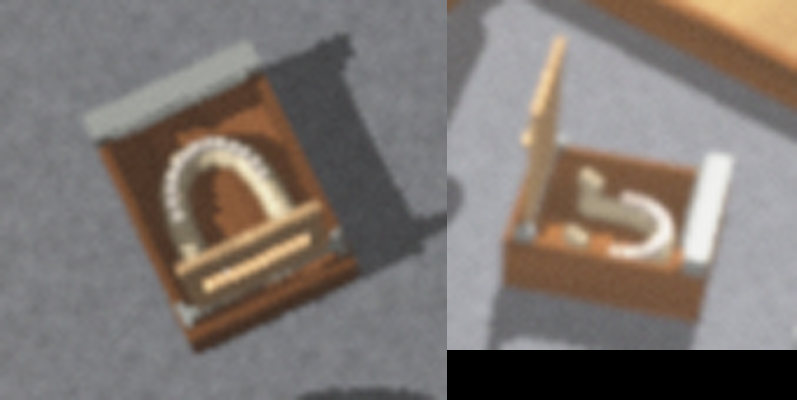

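The crop shows the top-view lip strip with corners at (83,117), (250,42), (268,68) and (98,142). Its hinge brackets are at (187,315) and (337,237), and the flap's top edge runs from (180,268) to (320,204). In the scene view the lip is at about (710,155) to (685,265), and the flap's free edge top is at about (558,40).

```bash
cat > h.py <<'E'
import numpy as np
from bench import cams
def ray(n,u,v):
    c=cams.get_calibration(n);K=c['camera_matrix'];T=np.array(c['world_to_cam'])
    d=np.array([(u-K[0,2])/K[0,0],-(v-K[1,2])/K[1,1],-1]);R=T[:3,:3];return -R.T@T[:3,3],R.T@d
def plane(n,u,v,z):
    o,d=ray(n,u,v);return o+d*(z-o[2])/d[2]
def tri(a,b):
    (o1,d1),(o2,d2)=ray(*a),ray(*b);s=np.linalg.lstsq(np.c_[d1,-d2],o2-o1,rcond=None)[0]
    p,q=o1+s[0]*d1,o2+s[1]*d2;return (p+q)/2,np.linalg.norm(p-q)
E
python3 - <<'E'
from h import *
t=lambda x,y:('top',195+(x+.5)/4.706-.5,135+(y+.5)/4.706-.5)
s=lambda x,y:('scene',280+(x-447+.5)/4.667-.5,155+(y+.5)/4.667-.5)
L=[plane(*t(*p),.0675) for p in[(83,117),(250,42),(268,68),(98,142)]]
for p in L:print('lip',p.round(4))
S=[plane(*s(*p),.0675) for p in[(733,157),(708,153),(682,263),(706,268)]]
for p in S:print('lip scene (right-far? )',p.round(4))
H=[plane(*t(*p),.0565) for p in[(187,315),(337,237)]]
for p in H:print('hinge',p.round(4))
B=[plane(*t(*p),.052) for p in[(190,332),(355,257)]]
for p in B:print('rim near',p.round(4))
B0=[plane(*t(*p),.006) for p in[(197,352),(358,272)]]
for p in B0:print('bottom near',p.round(4))
f=(L[0]+L[1])/2;m=sum(L)/4;h=sum(H)/2
print('strip w',np.linalg.norm(L[0]-L[1]),np.linalg.norm(L[1]-L[2]),'lip-hinge',m[:2]-h[:2],np.linalg.norm((m-h)[:2]))
e=L[0]-L[1];print('yaw from lip',np.arctan2(-e[0],e[1]),'from hinge->lip',np.arctan2(*(m-h)[1::-1]))
e=H[0]-H[1];print('yaw hinge',np.arctan2(-e[0],e[1]))
for z in(.15,.155,.16):print('flap edge z',z,[plane(*t(*p),z).round(4) for p in[(180,268),(320,204)]])
print('flap left?',tri(t(180,268),s(558,40)))
E
```

```text
lip [0.6103 0.2903 0.0675]
lip [0.6536 0.1969 0.0675]
lip [0.6384 0.1866 0.0675]
lip [0.5958 0.2816 0.0675]
lip scene (right-far? ) [0.6116 0.2909 0.0675]
lip scene (right-far? ) [0.5959 0.2828 0.0675]
lip scene (right-far? ) [0.6446 0.1838 0.0675]
lip scene (right-far? ) [0.6593 0.1904 0.0675]
hinge [0.4992 0.2313 0.0565]
hinge [0.5434 0.1478 0.0565]
rim near [0.4904 0.23   0.052 ]
rim near [0.5328 0.1378 0.052 ]
bottom near [0.4864 0.2303 0.006 ]
bottom near [0.5333 0.1371 0.006 ]
strip w 0.10296420897074315 0.018394168530413896 lip-hinge [0.10325196 0.04925973] 0.11440056136195562
yaw from lip 0.4342794973939388 from hinge->lip 0.4451463537214528
yaw hinge 0.4863261288631007
flap edge z 0.15 [array([0.5074, 0.2259, 0.15  ]), array([0.5409, 0.1538, 0.15  ])]
flap edge z 0.155 [array([0.5064, 0.2254, 0.155 ]), array([0.5398, 0.1536, 0.155 ])]
flap edge z 0.16 [array([0.5054, 0.2249, 0.16  ]), array([0.5386, 0.1535, 0.16  ])]
flap left? (array([0.50477813, 0.22411046, 0.1584594 ]), np.float64(0.0025106662058180045))
```

```bash
cat >> h.py <<'E'
from scipy.spatial.transform import Rotation as Ro
YAW=.447;C=np.array([.572,.2135,0]);W=Ro.from_euler('z',YAW).as_matrix()
def go(pts,yaw=YAW+np.pi,cmd=None):
    from bench import readout
    s=readout.read_state();R=Ro.from_euler('xyz',s['eef_rot']);p=np.array(s['eef_pos'] if cmd is None else cmd)
    case=W.T@(p-C)*1000;print('t',s['time'],'case pos mm',case.round(1),'rot',np.round(s['eef_rot'],3),'F case',(W.T@np.array(s['ft_force'])).round(1))
    rv=(R.inv()*Ro.from_euler('xyz',[np.pi,0,yaw])).as_rotvec()/np.pi
    for q in pts:print(q,(R.inv().apply(C+W@(np.array(q)/1000)-p)/.2).round(3).tolist(),rv.round(4).tolist())
E
python3 -c "
from h import *
go([(-100,0,240),(-100,0,148)])"
```

```text
t 0.1 case pos mm [-172.7  569.7  237.5] rot [-3.14  -0.     2.887] F case [0.3 0.6 0.3]
(-100, 0, 240) [-2.117, -1.941, -0.009] [-0.0006, -0.0002, -0.2234]
(-100, 0, 148) [-2.117, -1.94, 0.451] [-0.0006, -0.0002, -0.2234]
```

>>> servo_tool(
  plan=[
    [[-1,-0.92,0],[0,0,-0.2234]],
    [[-1,-0.92,0],[0,0,-0.2234]],
    [[-1,-0.92,0],[0,0,-0.2234]],
    [[-1,-0.92,0],[0,0,-0.2234]],
    [[-1,-0.92,0],[0,0,-0.2234]],
    [[-1,-0.92,0],[0,0,-0.2234]],
  ],
  hand=-1,
  newtons=20,
)

```text
time: 0.85
eef_pos: [0.3179, 0.4232, 0.2384]
eef_rot: [-3.141, -0.0, -2.698]
ft_force: [0.1, 0.5, 0.5]
finger_gap: 0.03
finger_force: 0.0
```

```bash
python3 -c "
from h import *
go([(-100,0,240),(-100,0,148)])"
```

```text
t 0.85 case pos mm [-138.4  299.   238.4] rot [-3.141 -0.    -2.698] F case [0.3 0.4 0.5]
(-100, 0, 240) [-0.197, -1.494, -0.008] [-0.0001, -0.0001, -0.001]
(-100, 0, 148) [-0.197, -1.494, 0.452] [-0.0001, -0.0001, -0.001]
```

>>> servo_tool(
  plan=[
    [[-0.05,-0.75,0],[0,0,0]],
    [[-0.05,-0.75,0],[0,0,0]],
    [[-0.05,-0.75,0],[0,0,0]],
    [[-0.05,-0.75,0],[0,0,0]],
  ],
)

```text
time: 1.35
eef_pos: [0.3915, 0.2936, 0.2386]
eef_rot: [3.141, -0.0, -2.697]
ft_force: [-0.1, -0.1, -0.2]
finger_gap: 0.0007
finger_force: 0.0
```

>>> servo_tool(
  plan=[
    [[-0.1,-0.744,0],[0,0,0]],
    [[-0.1,-0.744,0],[0,0,0]],
    [[-0.1,-0.744,0],[0,0,0]],
    [[-0.1,-0.744,0],[0,0,0]],
    [[-0.1,-0.744,0],[0,0,0]],
  ],
)

```text
time: 1.98
eef_pos: [0.4729, 0.1699, 0.2384]
eef_rot: [3.141, -0.001, -2.693]
ft_force: [-1.1, 0.4, -0.1]
finger_gap: 0.0002
finger_force: 0.0
```

```bash
python3 -c "
from h import *
import cv2
from bench import cams
go([(-100,0,240),(-100,0,148)])
cv2.imwrite('pics/w1.png',np.vstack([cams.get_image('wrist')[:,:,::-1]]))
cv2.imwrite('pics/t1.png',cv2.resize(cams.get_image('top')[120:230,185:305,::-1],(600,550),interpolation=cv2.INTER_CUBIC))
"
```

```text
t 1.975 case pos mm [-108.2    3.5  238.4] rot [ 3.141e+00 -1.000e-03 -2.693e+00] F case [-0.8  0.8 -0.1]
(-100, 0, 240) [-0.041, -0.018, -0.008] [0.0003, -0.0002, 0.0004]
(-100, 0, 148) [-0.041, -0.018, 0.452] [0.0003, -0.0002, 0.0004]
```

View pics/w1.png

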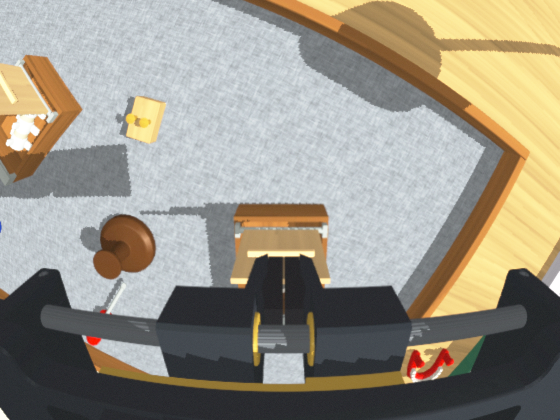

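The wrist view shows the case square to the tool and centred at column 283. The near wall is at row 210, the hinge brackets are at (238,230) and (327,230), and the flap's free edge is at row 282. I'll check these against my pose estimate.

Run:
```python
from h import *
c=cams.get_calibration('wrist');K=c['camera_matrix'];T=np.array(c['world_to_cam'])
print('cam in case',(W.T@(-T[:3,:3].T@T[:3,3]-C)).round(3))
for n,q in dict(rimL=(-70,52,52),rimR=(-70,-52,52),rimInL=(-64,46,52),hL=(-56,45,56.5),hR=(-56,-45,56.5),edgeL90=(-56,40,160.5),edgeR90=(-56,-40,160.5),edge135=(-33,40,158)).items():
    x=T[:3,:3]@(C+W@(np.array(q)/1000))+T[:3,3];x=np.array([x[0],-x[1],-x[2]])
    r=np.linalg.norm(x[:2]);a=np.arctan2(r,x[2]);print(n,(K[:2,2]+K[0,0]*a*x[:2]/r).round(0))
```

```text
cam in case [-0.19   0.003  0.386]
rimL [326. 217.]
rimR [232. 217.]
rimInL [321. 222.]
hL [320. 230.]
hR [238. 230.]
edgeL90 [327. 279.]
edgeR90 [228. 278.]
edge135 [325. 300.]
```

>>> servo_tool(
  plan=[
    [[-0.04,-0.01,0.2],[0,0,0]],
    [[-0.04,-0.01,0.4],[0,0,0]],
    [[-0.04,-0.01,0.452],[0,0,0]],
    [[-0.04,-0.01,0.452],[0,0,0]],
  ],
)

```text
time: 2.58
eef_pos: [0.481, 0.1705, 0.1481]
eef_rot: [3.141, -0.001, -2.694]
ft_force: [-0.0, -0.3, 0.4]
finger_gap: 0.0004
finger_force: 0.0
```

```bash
python3 -c "
from h import *
r=92
go([(round(-65+r*np.cos(t)-2.5*np.sin(t),1),2,round(56.5+r*np.sin(t)+2.5*np.cos(t),1)) for t in np.linspace(1.5,.1,11)])"
```

```text
t 2.575 case pos mm [-100.6    0.6  148.1] rot [ 3.141e+00 -1.000e-03 -2.694e+00] F case [-0.2 -0.2  0.4]
(np.float64(-61.0), 2, np.float64(148.4)) [-0.198, 0.007, -0.001] [0.0001, -0.0004, 0.0003]
(np.float64(-48.2), 2, np.float64(147.0)) [-0.262, 0.007, 0.005] [0.0001, -0.0004, 0.0003]
(np.float64(-35.7), 2, np.float64(143.8)) [-0.325, 0.007, 0.021] [0.0001, -0.0004, 0.0003]
(np.float64(-23.8), 2, np.float64(138.8)) [-0.384, 0.007, 0.046] [0.0001, -0.0004, 0.0003]
(np.float64(-12.8), 2, np.float64(132.3)) [-0.439, 0.007, 0.079] [0.0001, -0.0004, 0.0003]
(np.float64(-2.7), 2, np.float64(124.2)) [-0.49, 0.007, 0.119] [0.0001, -0.0004, 0.0003]
(np.float64(6.1), 2, np.float64(114.9)) [-0.534, 0.007, 0.166] [0.0001, -0.0004, 0.0003]
(np.float64(13.6), 2, np.float64(104.4)) [-0.571, 0.007, 0.218] [0.0001, -0.0004, 0.0003]
(np.float64(19.5), 2, np.float64(92.9)) [-0.601, 0.007, 0.276] [0.0001, -0.0004, 0.0003]
(np.float64(23.8), 2, np.float64(80.8)) [-0.623, 0.006, 0.336] [0.0001, -0.0004, 0.0003]
(np.float64(26.3), 2, np.float64(68.2)) [-0.635, 0.006, 0.399] [0.0001, -0.0004, 0.0003]
```

Now fold it over along the arc, in two calls at a moderate pace.

>>> servo_tool(
  plan=[
    [[-0.1,0,0],[0,0,0]],
    [[-0.15,0,0],[0,0,0]],
    [[-0.198,0,0],[0,0,0]],
    [[-0.23,0,0.002],[0,0,0]],
    [[-0.262,0,0.005],[0,0,0]],
    [[-0.295,0,0.012],[0,0,0]],
    [[-0.325,0,0.021],[0,0,0]],
    [[-0.355,0,0.034],[0,0,0]],
    [[-0.384,0,0.046],[0,0,0]],
    [[-0.412,0,0.062],[0,0,0]],
    [[-0.439,0,0.079],[0,0,0]],
    [[-0.439,0,0.079],[0,0,0]],
  ],
)

```text
time: 4.08
eef_pos: [0.561, 0.208, 0.132]
eef_rot: [3.142, -0.0, -2.695]
ft_force: [-0.3, -0.4, -0.2]
finger_gap: 0.0005
finger_force: 0.0
```

>>> servo_tool(
  plan=[
    [[-0.025,0,0.02],[0,0,0]],
    [[-0.051,0,0.04],[0,0,0]],
    [[-0.074,0,0.063],[0,0,0]],
    [[-0.095,0,0.087],[0,0,0]],
    [[-0.115,0,0.113],[0,0,0]],
    [[-0.132,0,0.139],[0,0,0]],
    [[-0.147,0,0.168],[0,0,0]],
    [[-0.162,0,0.197],[0,0,0]],
    [[-0.173,0,0.227],[0,0,0]],
    [[-0.184,0,0.257],[0,0,0]],
    [[-0.196,0,0.3],[0,0,0]],
    [[-0.196,0,0.32],[0,0,0]],
  ],
)

```text
time: 5.58
eef_pos: [0.5964, 0.2249, 0.0679]
eef_rot: [3.142, 0.0, -2.695]
ft_force: [0.2, -0.5, 0.8]
finger_gap: 0.0004
finger_force: 0.4
```

```bash
python3 -c "
from h import *
import cv2
go([(-5,2,75)])
cv2.imwrite('pics/w2.png',cams.get_image('wrist')[:,:,::-1])"
```

```text
t 5.575 case pos mm [27.  -0.2 67.9] rot [ 3.142  0.    -2.695] F case [-0.  -0.6  0.8]
(-5, 2, 75) [0.16, 0.011, -0.035] [0.0, 0.0001, 0.0]
```

View pics/w2.png

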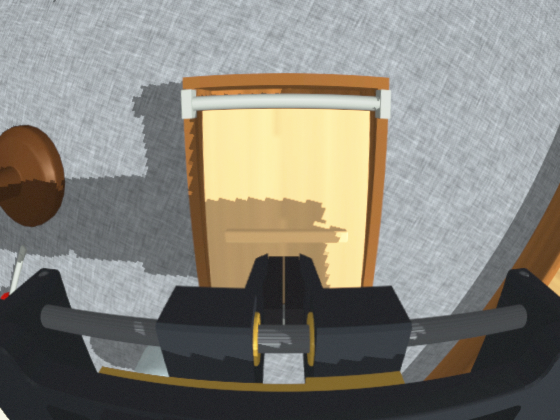

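The flap is held nearly flat: its rib is at row 236, columns 225–347, and the fingertips are beyond the rib. Next I lift, step back behind the rib and press down again.

>>> servo_tool(
  plan=[
    [[0,0,-0.1],[0,0,0]],
    [[0,0,-0.21],[0,0,0]],
    [[0.1,0,-0.21],[0,0,0]],
    [[0.195,0,-0.21],[0,0,0]],
    [[0.195,0,-0.21],[0,0,0]],
    [[0.195,0,-0.15],[0,0,0]],
    [[0.195,0,-0.09],[0,0,0]],
    [[0.195,0,-0.05],[0,0,0]],
    [[0.195,0,-0.02],[0,0,0]],
    [[0.195,0,0.01],[0,0,0]],
    [[0.195,0,0.03],[0,0,0]],
    [[0.195,0,0.03],[0,0,0]],
  ],
)

```text
time: 7.12
eef_pos: [0.5607, 0.2078, 0.0622]
eef_rot: [3.142, -0.001, -2.695]
ft_force: [-0.0, -0.2, 0.5]
finger_gap: 0.0005
finger_force: 0.1
```

```bash
python3 -c "
from h import *
import cv2
go([(-5,2,58)])
cv2.imwrite('pics/w3.png',cams.get_image('wrist')[:,:,::-1])"
```

```text
t 7.125 case pos mm [-12.6  -0.2  62.2] rot [ 3.142e+00 -1.000e-03 -2.695e+00] F case [-0.1 -0.2  0.5]
(-5, 2, 58) [-0.038, 0.011, 0.021] [0.0, -0.0002, 0.0]
```

View pics/w3.png

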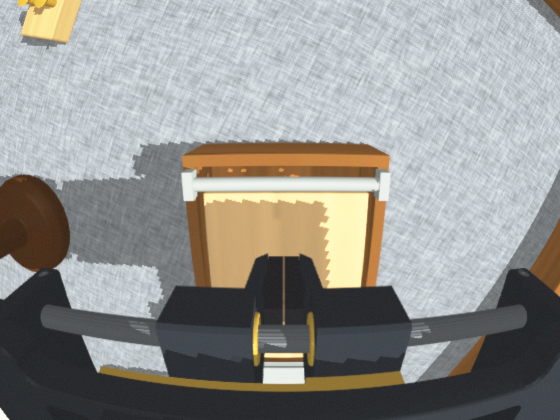

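The tip now rests on the flap behind the rib. The hinge rod is at row 185. I'll press until there is firm contact.

>>> servo_tool(
  plan=[
    [[0,0.01,0.01],[0,0,0]],
    [[0,0.01,0.018],[0,0,0]],
    [[0,0.01,0.025],[0,0,0]],
    [[0,0.01,0.025],[0,0,0]],
  ],
)

```text
time: 7.68
eef_pos: [0.5605, 0.2099, 0.0591]
eef_rot: [-3.141, 0.001, -2.694]
ft_force: [-1.5, -1.0, 9.9]
finger_gap: 0.0004
finger_force: 4.6
```

Contact is at z 59.1 mm, where the flat flap's face should be (59 mm), with about 10 N. Now I push along +x.

>>> servo_tool(
  plan=[
    [[-0.015,0,0],[0,0,0]],
    [[-0.03,0,0],[0,0,0]],
    [[-0.045,0,0],[0,0,0]],
    [[-0.06,0,0],[0,0,0]],
    [[-0.075,0,0],[0,0,0]],
    [[-0.075,0,0],[0,0,0]],
  ],
)

```text
time: 8.43
eef_pos: [0.5741, 0.2164, 0.0591]
eef_rot: [-3.141, 0.001, -2.694]
ft_force: [-1.9, -1.8, 8.1]
finger_gap: 0.0002
finger_force: 4.4
```

```bash
python3 -c "
from h import *
go([(17,2,58)])"
```

```text
t 8.425 case pos mm [ 3.2  1.7 59.1] rot [-3.141e+00  1.000e-03 -2.694e+00] F case [-2.5 -0.8  8.1]
(17, 2, 58) [-0.069, 0.001, 0.006] [-0.0, 0.0003, 0.0]
```

>>> servo_tool(
  plan=[
    [[-0.015,0,0],[0,0,0]],
    [[-0.03,0,0],[0,0,0]],
    [[-0.045,0,0],[0,0,0]],
    [[-0.055,0,0],[0,0,0]],
    [[-0.055,0,0],[0,0,0]],
  ],
)

```text
time: 9.05
eef_pos: [0.5813, 0.22, 0.0587]
eef_rot: [3.141, -0.006, -2.694]
ft_force: [-8.1, -4.4, 14.2]
finger_gap: 0.0003
finger_force: 7.2
```

```bash
python3 -c "
from h import *
import cv2
go([(17,2,58)])
cv2.imwrite('pics/w4.png',cams.get_image('wrist')[:,:,::-1])"
```

```text
t 9.05 case pos mm [11.2  1.8 58.7] rot [ 3.141 -0.006 -2.694] F case [-9.2 -0.5 14.2]
(17, 2, 58) [-0.029, 0.001, 0.003] [0.0, -0.0018, 0.0001]
```

View pics/w4.png

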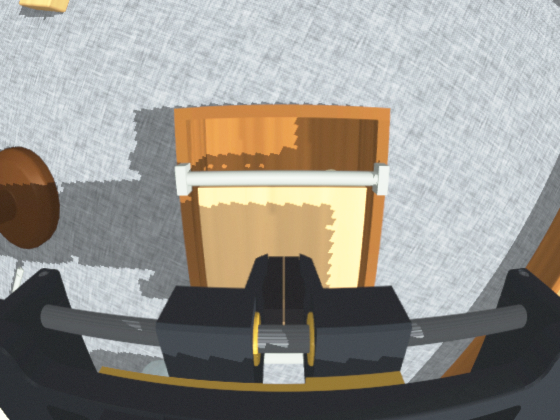

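The hinge rod (row 179, with ends at columns 183 and 381) has moved well away from the near wall (row 112). I'll measure its position in the case.

```bash
cat >> h.py <<'E'
def wray(u,v,z):
    c=cams.get_calibration('wrist');K=c['camera_matrix'];T=np.array(c['world_to_cam'])
    d=np.array([u-K[0,2],v-K[1,2]])/K[0,0];a=np.linalg.norm(d);e=d/a*np.sin(a);x=np.array([e[0],-e[1],-np.cos(a)])
    R=T[:3,:3];o=-R.T@T[:3,3];w=R.T@x;p=o+w*(z-o[2])/w[2];return (W.T@(p-C)*1000).round(1)
E
python3 -c "
from h import *
print('rod',wray(183,179,.0565),wray(283,179,.0565),wray(381,179,.0565),'rim outer',wray(175,109,.052),wray(389,109,.052))"
```

```text
rod [-36.1 -46.6  56.5] [-35.7   2.2  56.5] [-36.3  49.9  56.5] rim outer [-70.2 -50.2  52. ] [-70.4  53.4  52. ]
```

The rod is at case x −36 mm, against −56 mm at the start, so the slide is at its 20 mm stop. The rim reads −70 mm as it should. I'll lift straight off.

>>> servo_tool(
  plan=[
    [[0,0,-0.008],[0,0,0]],
    [[0.01,0,-0.016],[0,0,0]],
    [[0.02,0,-0.04],[0,0,0]],
    [[0.03,0,-0.1],[0,0,0]],
    [[0.05,0,-0.3],[0,0,0]],
    [[0.3,0,-0.6],[0,0,0]],
    [[0.5,0,-0.7],[0,0,0]],
    [[0.5,0,-0.7],[0,0,0]],
    [[0.5,0,-0.7],[0,0,0]],
  ],
)

```text
time: 10.22
eef_pos: [0.4937, 0.1779, 0.1981]
eef_rot: [-3.141, 0.002, -2.695]
ft_force: [0.0, 0.4, -0.6]
finger_gap: 0.0001
finger_force: 0.0
```

```bash
python3 -c "
from h import *
import cv2
go([])
w=cams.get_image('wrist')[:,:,::-1];t=cams.get_image('top')[120:230,185:305,::-1]
cv2.imwrite('pics/w5.png',np.vstack([cv2.resize(w,(400,300)),cv2.resize(t,(400,290),interpolation=cv2.INTER_CUBIC)]))"
```

```text
t 10.225 case pos mm [-85.9   1.8 198.1] rot [-3.141e+00  2.000e-03 -2.695e+00] F case [ 0.2  0.4 -0.6]
```

View pics/w5.png

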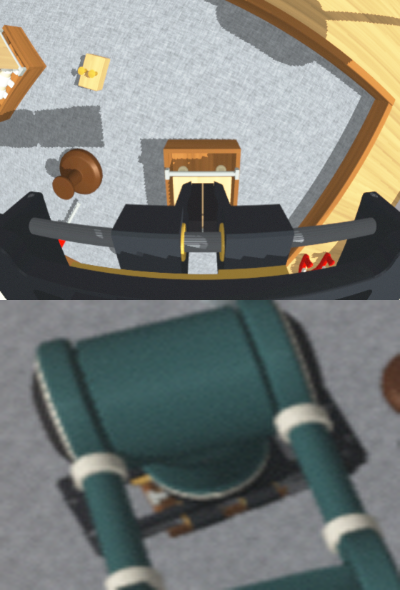

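In the wrist view the flap looks flat, with the rod at row 244 at full scale. The arm hides the case in the top view, so I'll confirm with the rod position and a scene crop.

```bash
python3 -c "
from h import *
import cv2
print(wray(284,244,.0565))
cv2.imwrite('pics/s5.png',cv2.resize(cams.get_image('scene')[140:240,260:380,::-1],(720,600),interpolation=cv2.INTER_CUBIC))"
```

```text
[-36.6   3.5  56.5]
```

View pics/s5.png

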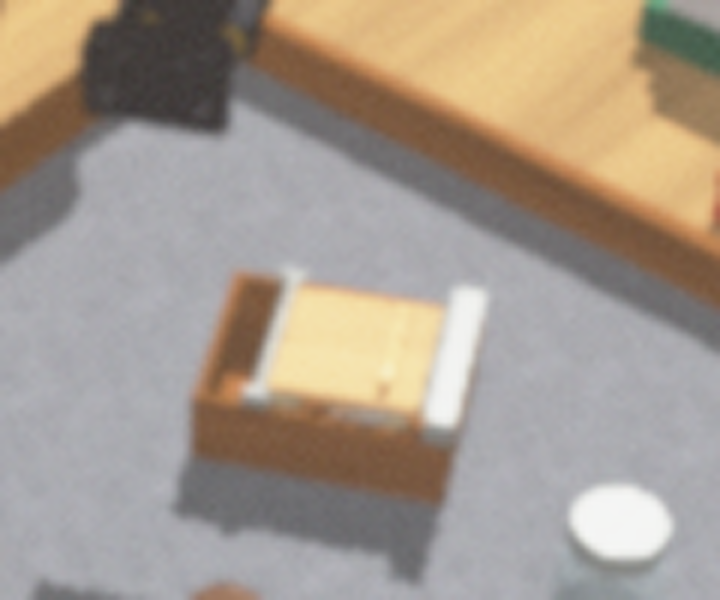

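The flap lies flat with its edge under the lip (around (450,360)), and the arm is clear.

```bash
python3 -c "
from bench import finish_job
print(finish_job())"
```

```text
the job is handed in; nothing more can be done
None
```

I folded the jaw case's flap flat and slid it the full 20 mm under the lip, where it stayed shut after I lifted the fingers clear; the job is handed in, but no verdict came back.

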